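Mark the coffee order as ready

TASK

The coffee is ready to be collected: on the pick-up rack, push the white tag in front of the espresso cup over its hinge with your fingertips, all the way to the other side, and press it down flat so that the face with the raised ring lies up. Do not pinch the tag or force it; leave the other tag as it is, and do not shift or lift the cup, the tart, the tamper or the glass.

Things in the scene. Friction and masses are not known exactly. Their poses are not given: they have to be found in the camera images.
- rack: pick-up rack, fixed: wooden board 215 x 180 x 8 mm on feet, top 28 mm above the counter. Origin at counter height below the tags' common hinge line; x to the rear (where the orders stand), y to the left, z up. Board spans x -65 to 150, y -90 to 90 mm. The hinge line runs along y at x = 0, 68 mm high; tags at y = 50 (left) and -50 mm (right), each between posts 21 mm to either side (6 mm thick, tops 75 mm high).
- tag_left (a joint): hinge angle (rad) of the left white tag. 0: plate flat to the front (rack -x), plain face up; pi/2: upright; pi (end stop): flat to the rear (+x), face with the raised dark ring up. Starts between 0 and 0.3. Stiff hinge (friction about 0.02 N m): the tag, 40 g, stays at any angle at which it is left.
- edge_left (a point): middle of the free edge of the left tag's plate. The plate is 34 mm wide along the hinge, 4 mm thick, mid-plane through the hinge axis; this edge is 56 mm from the axis. A narrow rest stands below the plate 50 mm from the axis at front and rear
- tab_left (a point): middle of the tip of the left tag's thumb tab, one piece with the plate: 36 mm long from the hinge axis's level, 26 mm wide along the hinge, 4 mm thick, standing square on the plain face, its mid-plane 6 mm out from the hinge axis. At joint 0 it points straight up, tip 104 mm above the counter; at pi it points down, clear of the board
- seat_left (a point): centre of the left round cork place (74 mm wide, 30 mm above the counter), 110 mm behind the hinge line, on which the order of the left tag stands
- tag_right (a joint): hinge angle (rad) of the right white tag. 0: plate flat to the front (rack -x), plain face up; pi/2: upright; pi (end stop): flat to the rear (+x), face with the raised dark ring up. Starts between 0 and 0.3. Stiff hinge (friction about 0.02 N m): the tag, 40 g, stays at any angle at which it is left.
- edge_right (a point): middle of the free edge of the right tag's plate. The plate is 34 mm wide along the hinge, 4 mm thick, mid-plane through the hinge axis; this edge is 56 mm from the axis. A narrow rest stands below the plate 50 mm from the axis at front and rear
- tab_right (a point): middle of the tip of the right tag's thumb tab, one piece with the plate: 36 mm long from the hinge axis's level, 26 mm wide along the hinge, 4 mm thick, standing square on the plain face, its mid-plane 6 mm out from the hinge axis. At joint 0 it points straight up, tip 104 mm above the counter; at pi it points down, clear of the board
- seat_right (a point): centre of the right round cork place (74 mm wide, 30 mm above the counter), 110 mm behind the hinge line, on which the order of the right tag stands
- cup: white espresso cup with one handle, 58 x 85 x 56 mm, loose, on the left or the right cork place. Origin under its middle; the handle points to its own -y
- tart: custard tart, 66 mm wide, 25 mm high, loose, on the other cork place. Origin under its centre
- tamper: coffee tamper with wooden handle and steel foot, 58 mm wide, 82 mm high, loose bystander to the left of the rack, beyond the glass. Origin under its centre
- glass: clear shot glass, 48 mm wide, 58 mm high, loose bystander to the left of the rack. Origin under its centre

How it is judged:
At the end, for the whole second after the job is handed in: The tag in front of the cup lies flat on the other side, ring face up (hinge over 3.0 of 3.14 rad), and at rest; the other tag's edge is within 12 mm of where it was; cup, tart, tamper and glass are within 15 mm of where they stood (((horizontal distance between cup and seat_left below 0.08 m and value of joint tag_left above 3 rad and velocity of joint tag_left between -0.05 and 0.05 rad/s and distance of edge_right from where it was at the start of the episode below 0.012 m) or (horizontal distance between cup and seat_right below 0.08 m and value of joint tag_right above 3 rad and velocity of joint tag_right between -0.05 and 0.05 rad/s and distance of edge_left from where it was at the start of the episode below 0.012 m)) and distance of each of cup, tart, tamper, glass from where it was at the start of the episode below 0.015 m); the robot touches nothing.
It fails at once if the cup, the tart, the tamper or the glass is shifted or lifted by more than 15 mm (not (distance of each of cup, tart, tamper, glass from where it was at the start of the episode below 0.015 m)).
It fails at once if the tag that is not the cup's is moved by more than 12 mm at its edge ((horizontal distance between cup and seat_left below 0.08 m and distance of edge_right from where it was at the start of the episode above 0.012 m) or (horizontal distance between cup and seat_right below 0.08 m and distance of edge_left from where it was at the start of the episode above 0.012 m)).
It fails at once if a tag is pinched or forced with more than 30 N (contact force between the fingers and tag_left above 30 N or contact force between the fingers and tag_right above 30 N).
It also fails if it takes over 45 s, if anything falls off the work surface, if the arm or the gripper's body presses on something with over 40 N, if the wrist force passes 120 N, or if a joint passes its speed limit or range.

ROBOT

A 6-joint arm with a two-finger parallel gripper is mounted at the origin on a cart in front of the work surface, level with it; the furniture and walls round the work are solid. World frame = base frame: x ahead of the robot, y to its left, z up, the work surface at z = 0. Lengths are in m, angles in rad, forces in N, time in s.
With the tool pointing down it reaches from about 0.4 to 0.925 m from the base axis. Payload 12.5 kg.
Tool frame: the origin (TCP) lies between the finger pads; the fingertips stand 11 mm ahead of it and the grasp point (between the pads) lies 8 mm behind it (manip.finger_overhang is the distance from the TCP to the fingertips, in m); z points along the fingers, y is the line along which they close (so a half turn about z gives the same grasp; the last joint's range is limited). The gripper opens to 95 mm and grips with 3 to 60 N. Pads are 20 mm wide; open, the fingers measure 119 mm over their backs; the gripper's body (75 mm by 180 mm) begins 59 mm behind the grasp point.
Start: joints at [-1.372, 0.491, 1.559, -0, 1.092, -0.106], TCP at [0.188, -0.596, 0.226] pointing down, gripper open.
Joint ranges: [-3.1, 3.1], [-0.84, 2.19], [0.05, 2.79], [-1.13, 4.28], [0.06, 2.93], [-2.69, 2.69]. Speed limits (rad/s): [2.22, 2.22, 2.79, 3.14, 3.14, 3.14].

INTERFACE

Orientations are given as a 3x3 rotation matrix whose columns are the frame's x, y, z axes.
In Python, from station import manip, viewer, sign_off gives the robot as it stands.
- The arm moves only by the tool servo_tool, never from a script. Its argument "rows" is one flat list of numbers, 7 for each row, row after row: the turn, a rotation vector about the tool's x, y, z normalised to -1 to 1, where 1 is 60 degrees, then the shift along the tool's x, y, z normalised to -1 to 1, where 1 is 0.2 m, then the opening, from 0 (shut) to 1 (fully open). A call has 1 to 8 rows; each row is the pose to reach, as a shift and turn from the pose commanded when the call began, along the tool's axes at that moment; what a row does not reach only later rows make up. A row lasts 1/12 s, in which the tool goes at most 41.7 mm and 7.16 degrees, less where a joint would pass 70% of its speed; a pose out of reach is approached as far as the arm can. A call with a number of a shift or a turn outside -1 to 1 is refused whole. A call with a gripper value outside its range is refused whole. The fingers move at their own pace and stop on an object; "force" is the grip in N (left out, the last holds). Time passes only in rows, so rows that repeat a pose let the fingers close. It gives the time, the measured TCP pose, the force, the opening and the grip force at its end, in the units of the state.
- manip.sense(): the state, without advancing time (a new reading comes with each control period).
- viewer.camera(name): name is "scene" or "side" or "wrist"; returns (picture, depth): 420x560x3 uint8, red, green, blue; 420x560 float32, m along the optical axis (not along the pixel's ray), 0 where there is no reading.
- viewer.camera_info(name): a dict with "camera_matrix" (3x3 intrinsics, pixels), "world_to_cam" (4x4, takes a point from world to camera coordinates). Camera axes: x right, y down, z forward; pixel columns grow to the right and rows downward; lengths in m; the calibration is good to about 2 mm. A picture is of the moment at which its call begins: read the wrist's pose just before it. camera_info takes no time and is no camera call; for the wrist camera it gives the pose at the moment of the call.
- sign_off(): hands the job in; it is judged then, once.
The state is a dict: "time_s": time; "qpos": joint angles; "joint_vel": joint speeds; "joint_torque": joint torques, N m; "eef_pos": TCP position; "eef_rot": TCP orientation; "wrist_force": force on the tool from outside, world axes, zero at the start; "moment": the same for the moment, N m; "grip_width": finger opening in m; "grasp_force": force on a finger pad.
Only numpy, scipy, OpenCV 4.12 (cv2) and the standard library are available. Lean on these libraries where they do the work, as an engineer would, in place of code of your own. Each camera call takes 0.05 s, during which the arm holds its last target. There are 200 camera calls.

## Working session

There is one attempt and no reset: what is moved stays moved. The work goes in short steps, Python scripts to look and compute and a tool call to move; the robot and the scene stay as the last step left them, time stands still between calls to the robot, and variables do not carry over. Pictures are saved under pics/ and viewed, at most 10 in all, crops included, and the job is handed in when it is done.

Besides the shell and the picture viewer there is one more tool, called after ">>>" by a JSON object that holds its "fn" and its "kwargs", one argument or row to a line. servo_tool: Moves the arm, as the interface text tells. Its arguments: {"type":"object","properties":{"rows":{"type":"array","items":{"type":"number"}},"force":{"type":"number"}},"required":["rows"]}

```bash
mkdir -p pics; python3 - <<'E'
from station import manip, viewer
import cv2,numpy as np
for n in ["scene","side"]:
    p,d=viewer.camera(n); i=viewer.camera_info(n)
    cv2.imwrite(f"pics/{n}0.png",p[:,:,::-1]); np.savez(f"pics/{n}0.npz",p=p,d=d,K=i["camera_matrix"],T=i["world_to_cam"])
s=manip.sense(); print(s["eef_pos"],s["eef_rot"],s["time_s"],manip.finger_overhang)
E
```

```text
[ 0.18756278 -0.59599784  0.22513224] [[ 9.53901694e-01  3.00119196e-01 -1.60367544e-04]
 [ 3.00119213e-01 -9.53901260e-01  9.18709498e-04]
 [ 1.22747553e-04 -9.24487928e-04 -9.99999565e-01]] 0.1 0.011
```

View pics/scene0.png

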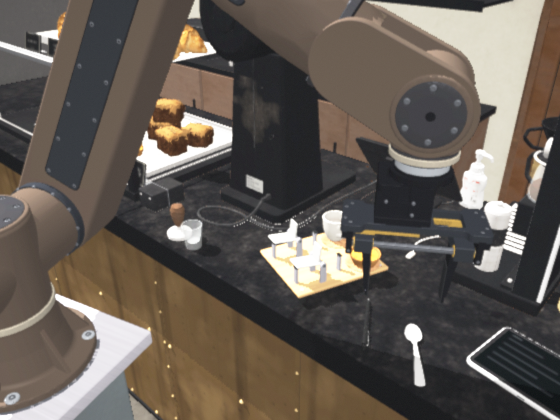

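View pics/side0.png

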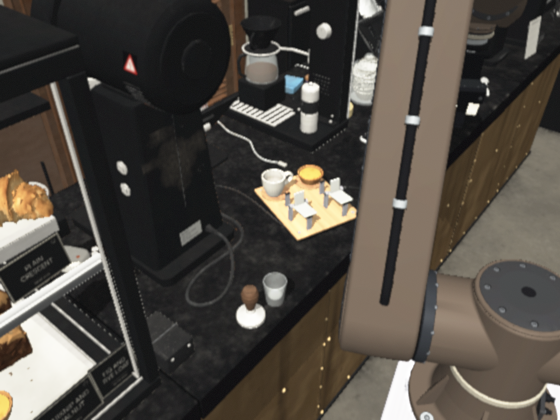

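The cup sits at scene (333,225) / side (274,182), and the tart at scene (366,257) / side (310,173). The tags are at scene (285,238) and (305,262). Next I fit the board from depth.

```bash
cat > h.py <<'E'
import numpy as np,cv2
def cloud(K,T,d):
    v,u=np.mgrid[:d.shape[0],:d.shape[1]]
    c=np.stack([(u-K[0,2])/K[0,0]*d,(v-K[1,2])/K[1,1]*d,d],-1)
    return (c-T[:3,3])@T[:3,:3]
E
python3 - <<'E'
from h import *
for n,(x0,x1,y0,y1) in {"scene":(255,392,205,300),"side":(245,365,155,240)}.items():
    f=np.load(f"pics/{n}0.npz"); W=cloud(f["K"],f["T"],f["d"])
    m=np.zeros(f["d"].shape,bool); m[y0:y1,x0:x1]=1; m&=f["d"]>0
    hsv=cv2.cvtColor(f["p"],cv2.COLOR_RGB2HSV)
    wood=m&(W[...,2]>.02)&(W[...,2]<.036)&(hsv[...,1]>60)&(hsv[...,2]>130)
    P=W[wood]; r=cv2.minAreaRect(P[:,:2].astype(np.float32)*1000); print(n,"board",len(P),r,np.median(P[:,2]))
    print(cv2.boxPoints(r))
    white=m&(hsv[...,1]<50)&(hsv[...,2]>120)&(W[...,2]>.04)&(W[...,2]<.13)
    k,l,st,ce=cv2.connectedComponentsWithStats(white.astype(np.uint8))
    for i in range(1,k):
        if st[i,4]>15:
            Q=W[l==i]; print(ce[i].round(),st[i,4],Q.mean(0).round(3),Q.min(0).round(3),Q.max(0).round(3))
    print("d=0 frac",(f["d"][y0:y1,x0:x1]==0).mean())
    c=f["p"][y0:y1,x0:x1,::-1]; cv2.imwrite(f"pics/{n}c.png",cv2.resize(c,None,fx=5,fy=5,interpolation=cv2.INTER_CUBIC))
E
```

```text
scene board 1019 ((469.4026794433594, -369.0574951171875), (182.6630859375, 215.20046997070312), 53.94952392578125) 0.02684782155751366
[[ 328.6596  -379.57642]
 [ 502.64893 -506.22144]
 [ 610.14575 -358.53857]
 [ 436.15643 -231.89355]]
[332. 224.] 461 [ 0.55  -0.357  0.068] [ 0.527 -0.384  0.04 ] [ 0.587 -0.332  0.087]
[287. 238.] 485 [ 0.448 -0.295  0.071] [ 0.411 -0.326  0.04 ] [ 0.48  -0.259  0.105]
[311. 260.] 603 [ 0.395 -0.373  0.071] [ 0.353 -0.406  0.04 ] [ 0.509 -0.329  0.105]
[339. 260.] 54 [ 0.445 -0.414  0.052] [ 0.44  -0.419  0.04 ] [ 0.45  -0.407  0.066]
d=0 frac 0.0039185555128697655
side board 2379 ((471.8966979980469, -363.2130432128906), (180.369873046875, 220.31845092773438), 53.95183181762695) 0.028142998603667636
[[ 329.75977 -371.30475]
 [ 507.8922  -500.95447]
 [ 614.0336  -355.12134]
 [ 435.90118 -225.47162]]
[275. 180.] 574 [ 0.553 -0.359  0.069] [ 0.522 -0.398  0.041] [ 0.587 -0.324  0.088]
[336. 192.] 384 [ 0.395 -0.365  0.077] [ 0.354 -0.399  0.041] [ 0.425 -0.332  0.106]
[321. 186.] 27 [ 0.446 -0.406  0.053] [ 0.443 -0.411  0.041] [ 0.45  -0.399  0.064]
[301. 205.] 408 [ 0.454 -0.285  0.077] [ 0.413 -0.317  0.04 ] [ 0.486 -0.252  0.107]
[287. 198.] 33 [ 0.506 -0.326  0.051] [ 0.502 -0.334  0.041] [ 0.511 -0.32   0.061]
[345. 208.] 33 [ 0.366 -0.347  0.051] [ 0.361 -0.355  0.041] [ 0.371 -0.342  0.061]
[309. 222.] 36 [ 0.425 -0.267  0.051] [ 0.421 -0.272  0.041] [ 0.43  -0.262  0.062]
d=0 frac 0.004019607843137255
```

View pics/sidec.png

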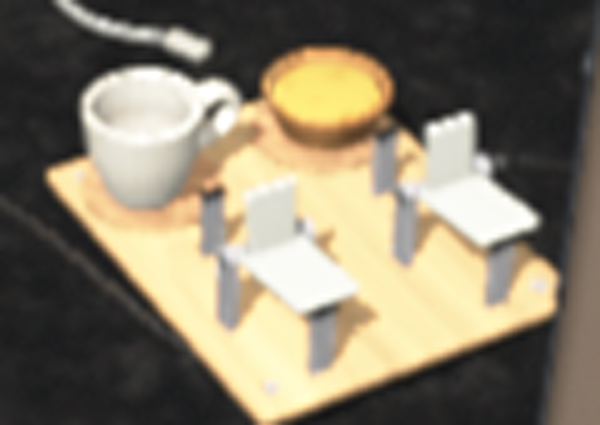

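View pics/scenec.png

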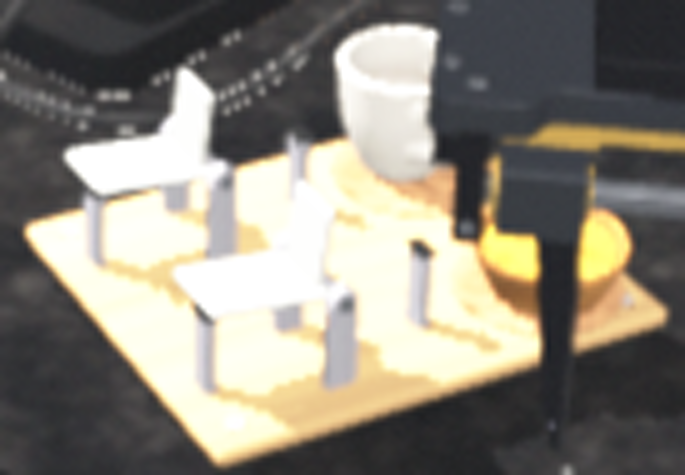

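The board fit puts the rack's +x heading at −36° and the left hinge near (0.465, −0.3015). The cup is on the left. I close the fingers, turn the tool to line up with the rack, and go to a hover.

>>> {"fn": "servo_tool", "kwargs": {
  "rows": [0, 0, 0.893, 0.8, -0.52, 0, 0, 0, 0, 0.893, 0.8, -0.52, 0, 0, 0, 0, 0.893, 0.8, -0.52, 0, 0, 0, 0, 0.893, 0.8, -0.52, 0, 0, 0, 0, 0.893, 0.8, -0.52, 0, 0, 0, 0, 0.893, 0.8, -0.52, 0, 0, 0, 0, 0.893, 0.8, -0.52, 0, 0, 0, 0, 0.893, 0.8, -0.52, 0, 0],
  "force": 10
}}

```text
time_s: 0.77
eef_pos: [0.3095, -0.4484, 0.2255]
eef_rot: [[0.804, -0.594, -0.0], [-0.594, -0.804, 0.0], [-0.0, -0.0, -1.0]]
wrist_force: [-0.5, 0.3, 0.2]
grip_width: 0.047
grasp_force: 0.0
```

>>> {"fn": "servo_tool", "kwargs": {
  "rows": [0, 0, 0, -0.1, -1, 0, 0, 0, 0, 0, -0.1, -1, 0, 0, 0, 0, 0, -0.1, -1, 0, 0, 0, 0, 0, -0.1, -1, 0, 0, 0, 0, 0, -0.1, -1, 0, 0, 0, 0, 0, -0.1, -1, 0, 0, 0, 0, 0, -0.1, -1, 0, 0]
}}

```text
time_s: 1.35
eef_pos: [0.4114, -0.2743, 0.2256]
eef_rot: [[0.81, -0.587, -0.0], [-0.587, -0.81, -0.0], [-0.0, 0.0, -1.0]]
wrist_force: [-0.6, -0.1, 0.4]
grip_width: 0.0024
grasp_force: 0.0
```

```bash
python3 - <<'E'
from h import *
from station import manip, viewer
s=manip.sense(); i=viewer.camera_info("wrist"); p,d=viewer.camera("wrist"); print(s["eef_pos"],s["grip_width"])
cv2.imwrite("pics/w1.png",p[:,:,::-1]); np.savez("pics/w1.npz",p=p,d=d,K=i["camera_matrix"],T=i["world_to_cam"])
W=cloud(i["camera_matrix"],i["world_to_cam"],d); hsv=cv2.cvtColor(p,cv2.COLOR_RGB2HSV)
L=np.array([.465,-.3015]);a=np.radians(-36.05);R=np.array([[np.cos(a),np.sin(a)],[-np.sin(a),np.cos(a)]])
m=(d>0)&(hsv[...,1]<50)&(hsv[...,2]>120)&(W[...,2]>.04)&(W[...,2]<.13)
k,l,st,ce=cv2.connectedComponentsWithStats(m.astype(np.uint8))
for j in range(1,k):
    if st[j,4]>60:
        Q=W[l==j]; q=(Q[:,:2]-L)@R.T*1000; print(ce[j].round(),st[j,4],q.min(0).round(1),q.max(0).round(1),Q[:,2].min().round(3),Q[:,2].max().round(3))
P=W[(d>0)&(W[...,2]>.02)&(W[...,2]<.036)&(hsv[...,1]>60)&(hsv[...,2]>130)]
q=(P[:,:2]-L)@R.T*1000; print(len(q),np.percentile(q,[.2,99.8],axis=0),cv2.minAreaRect(q.astype(np.float32)))
E
```

```text
[ 0.41136083 -0.27432063  0.22563111] 0.0023700254085232946
[258.  13.] 1077 [ 79.3 -45.7] [109.9  34. ] 0.04 0.087
[260. 156.] 2632 [-53.3 -22.8] [ 8.  25.5] 0.068 0.106
[371. 157.] 2685 [ -54.9 -122.9] [  7.4 -74.5] 0.041 0.106
[109. 287.] 500 [-181.8  141.4] [-151.9  187.5] 0.04 0.06
24737 [[ -63.03935701 -138.30975587]
 [ 112.08213839   40.09902583]] ((24.893035888671875, -49.57197570800781), (180.1693115234375, 177.7554168701172), 89.49287414550781)
```

View pics/w1.png

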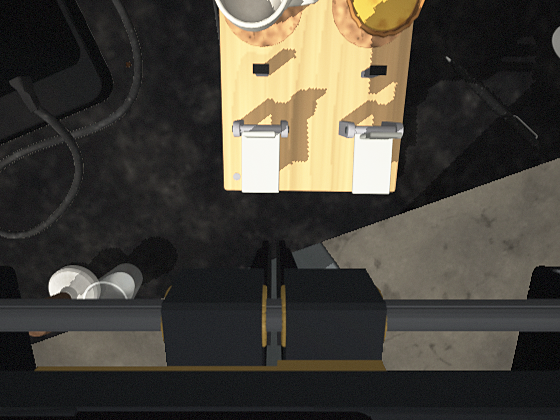

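Wrist view: left tag's plate is at (260,165), its tab at (260,130), the cup is above it at (258,13), and the tart is upper right. This agrees with the hinge estimate to within about 1–2 mm. I go down in front of the tab.

>>> {"fn": "servo_tool", "kwargs": {
  "rows": [0, 0, 0, 0.17, -0.058, 0, 0, 0, 0, 0, 0.17, -0.058, 0, 0, 0, 0, 0, 0.17, -0.058, 0.2, 0, 0, 0, 0, 0.17, -0.058, 0.4, 0, 0, 0, 0, 0.17, -0.058, 0.55, 0, 0, 0, 0, 0.17, -0.058, 0.593, 0, 0, 0, 0, 0.17, -0.058, 0.593, 0]
}}

```text
time_s: 1.98
eef_pos: [0.4438, -0.2868, 0.1052]
eef_rot: [[0.807, -0.591, -0.003], [-0.591, -0.807, 0.003], [-0.004, -0.0, -1.0]]
wrist_force: [-0.0, -0.2, 1.2]
grip_width: 0.0005
grasp_force: 0.0
```

>>> {"fn": "servo_tool", "kwargs": {
  "rows": [0, 0, 0, 0.09, 0, 0, 0, 0, 0, 0, 0.115, 0, 0.007, 0, 0, 0, 0, 0.137, 0, 0.015, 0, 0, 0, 0, 0.157, 0, 0.028, 0, 0, 0, 0, 0.175, 0, 0.045, 0, 0, 0, 0, 0.19, 0, 0.066, 0, 0, 0, 0, 0.2, 0, 0.088, 0, 0, 0, 0, 0.2, 0, 0.088, 0]
}}

```text
time_s: 2.65
eef_pos: [0.4773, -0.3098, 0.0886]
eef_rot: [[0.808, -0.589, -0.001], [-0.589, -0.808, 0.001], [-0.001, -0.0, -1.0]]
wrist_force: [0.4, -0.2, -0.4]
grip_width: 0.0001
grasp_force: 0.0
```

```bash
cat >> h.py <<'E'
def look(k,cams=("side",)):
    from station import manip, viewer
    L=np.array([.465,-.3015]);a=np.radians(-36.05);R=np.array([[np.cos(a),np.sin(a)],[-np.sin(a),np.cos(a)]])
    s=manip.sense(); print("tcp rack-left",(R@(s["eef_pos"][:2]-L)*1000).round(1),s["eef_pos"][2].round(4),s["wrist_force"].round(1))
    ims=[]
    for n in cams:
        i=viewer.camera_info(n); p,d=viewer.camera(n)
        x0,x1,y0,y1=(255,392,205,300) if n=="scene" else (245,365,145,240)
        ims.append(cv2.resize(p[y0:y1,x0:x1,::-1],(400,300),interpolation=cv2.INTER_CUBIC))
        W=cloud(i["camera_matrix"],i["world_to_cam"],d);hsv=cv2.cvtColor(p,cv2.COLOR_RGB2HSV)
        q=(W[...,:2]-L)@R.T
        m=(d>0)&(hsv[...,1]<50)&(hsv[...,2]>120)&(W[...,2]>.063)&(W[...,2]<.14)&(abs(q[...,1])<.022)&(abs(q[...,0])<.065)
        print(n,m.sum(),(q[m].min(0)*1000).round(1),(q[m].max(0)*1000).round(1),W[m][:,2].min().round(4),W[m][:,2].max().round(4),W[m][:,2].mean().round(4)) if m.sum() else print(n,0)
    cv2.imwrite(f"pics/{k}.png",np.hstack(ims))
E
python3 -c "
from h import look; look('a1',('side','scene'))"
```

```text
tcp rack-left [14.9  0.5] 0.0886 [ 0.4 -0.2 -0.4]
side 280 [ -7.9 -15.6] [36.7 21.4] 0.0647 0.1306 0.0925
scene 305 [-51.4 -22. ] [49.5 21.4] 0.0632 0.1248 0.0895
```

View pics/a1.png

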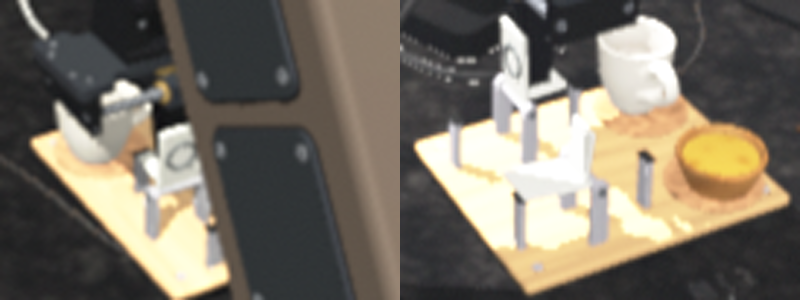

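The scene half shows the left tag nearly upright with its ring facing front, at about (515,60). The other tag and the goods haven't moved. I lift over the plate and come down in front of it.

>>> {"fn": "servo_tool", "kwargs": {
  "rows": [0, 0, 0, 0, 0, -0.18, 0, 0, 0, 0, 0, 0, -0.35, 0, 0, 0, 0, 0, 0, -0.35, 0, 0, 0, 0, -0.14, 0, -0.35, 0, 0, 0, 0, -0.28, 0, -0.35, 0, 0, 0, 0, -0.28, 0, -0.35, 0, 0, 0, 0, -0.28, 0, -0.138, 0, 0, 0, 0, -0.28, 0, -0.138, 0]
}}

```text
time_s: 3.42
eef_pos: [0.4303, -0.2754, 0.1131]
eef_rot: [[0.808, -0.59, -0.005], [-0.59, -0.808, 0.004], [-0.006, -0.0, -1.0]]
wrist_force: [-0.1, 1.3, -1.0]
grip_width: 0.0003
grasp_force: 0.0
```

```bash
python3 -c "
from h import look; look('a2',('scene',))"
```

```text
tcp rack-left [-43.4   0.7] 0.1131 [-0.1  1.3 -1. ]
scene 307 [-52.1 -21.7] [50.5 21.6] 0.0632 0.1232 0.0864
```

>>> {"fn": "servo_tool", "kwargs": {
  "rows": [0, 0, 0, 0.14, 0, -0.02, 0, 0, 0, 0, 0.18, 0, -0.015, 0, 0, 0, 0, 0.2125, 0, -0.01, 0, 0, 0, 0, 0.25, 0, 0.005, 0, 0, 0, 0, 0.2775, 0, 0.022, 0, 0, 0, 0, 0.305, 0, 0.048, 0, 0, 0, 0, 0.327, 0, 0.077, 0, 0, 0, 0, 0.34, 0, 0.1, 0]
}}

```text
time_s: 4.13
eef_pos: [0.4872, -0.3171, 0.0962]
eef_rot: [[0.808, -0.589, -0.0], [-0.589, -0.808, 0.0], [-0.0, 0.0, -1.0]]
wrist_force: [-0.2, -0.8, 1.2]
grip_width: 0.0003
grasp_force: 0.2
```

>>> {"fn": "servo_tool", "kwargs": {
  "rows": [0, 0, 0, 0.01, 0, 0.02, 0, 0, 0, 0, 0.018, 0, 0.035, 0, 0, 0, 0, 0.02, 0, 0.05, 0, 0, 0, 0, 0.02, 0, 0.06, 0, 0, 0, 0, 0.02, 0, 0.065, 0, 0, 0, 0, 0.02, 0, 0.065, 0]
}}

```text
time_s: 4.63
eef_pos: [0.4902, -0.3192, 0.0839]
eef_rot: [[0.808, -0.589, -0.0], [-0.589, -0.808, 0.0], [-0.0, 0.0, -1.0]]
wrist_force: [-0.3, 0.9, 0.0]
grip_width: 0.0005
grasp_force: 0.0
```

```bash
python3 -c "
from h import look; look('a3',('side','scene'))"
```

```text
tcp rack-left [30.8  0.5] 0.0839 [-0.3  0.9  0. ]
side 185 [ -4.6 -15. ] [55.2 21. ] 0.0648 0.0787 0.0714
scene 239 [-52.  -21.8] [58.7 21.5] 0.0632 0.0851 0.0703
```

View pics/a3.png

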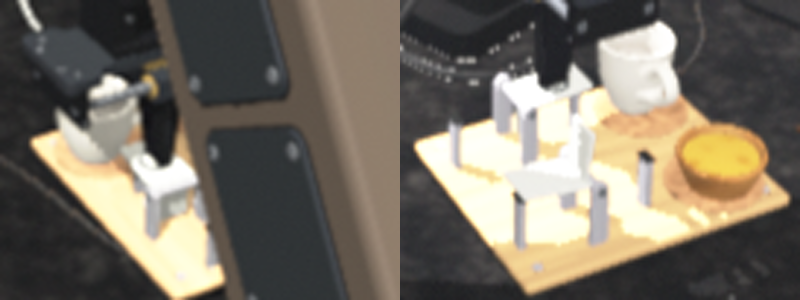

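The plate is now over to the rear and almost flat. I press it down gently, a millimetre at a time, closer to its free edge.

>>> {"fn": "servo_tool", "kwargs": {
  "rows": [0, 0, 0, 0.025, 0, 0, 0, 0, 0, 0, 0.05, 0, 0, 0, 0, 0, 0, 0.05, 0, 0.005, 0, 0, 0, 0, 0.05, 0, 0.01, 0, 0, 0, 0, 0.05, 0, 0.0125, 0, 0, 0, 0, 0.05, 0, 0.0125, 0, 0, 0, 0, 0.05, 0, 0.0125, 0]
}}

```text
time_s: 5.32
eef_pos: [0.4982, -0.3251, 0.0815]
eef_rot: [[0.808, -0.589, -0.0], [-0.589, -0.808, 0.0], [-0.0, 0.0, -1.0]]
wrist_force: [0.6, -0.8, -0.3]
grip_width: 0.0005
grasp_force: 0.0
```

Tip z is now 0.0705 and there is no contact force yet. I press a little further.

>>> {"fn": "servo_tool", "kwargs": {
  "rows": [0, 0, 0, 0, 0, 0.004, 0, 0, 0, 0, 0, 0, 0.004, 0, 0, 0, 0, 0, 0, 0.007, 0, 0, 0, 0, 0, 0, 0.007, 0]
}}

```text
time_s: 5.65
eef_pos: [0.4983, -0.3252, 0.081]
eef_rot: [[0.808, -0.589, 0.0], [-0.589, -0.808, -0.0], [0.0, 0.0, -1.0]]
wrist_force: [-3.8, 0.9, 9.4]
grip_width: 0.0006
grasp_force: 5.0
```

A reaction of 9 N at tip height 0.070 means the tag is flat on its stop. I lift off and check.

>>> {"fn": "servo_tool", "kwargs": {
  "rows": [0, 0, 0, 0, 0, -0.02, 0, 0, 0, 0, 0, 0, -0.15, 0, 0, 0, 0, 0, 0, -0.35, 0, 0, 0, 0, 0, 0, -0.5, 0, 0, 0, 0, -0.3, 0, -0.6, 0, 0, 0, 0, -0.5, 0, -0.6, 0, 0, 0, 0, -0.5, 0, -0.6, 0, 0, 0, 0, -0.5, 0, -0.6, 0]
}}

```text
time_s: 6.32
eef_pos: [0.4149, -0.264, 0.2012]
eef_rot: [[0.808, -0.589, -0.0], [-0.589, -0.808, 0.0], [-0.0, 0.0, -1.0]]
wrist_force: [0.1, -0.2, 0.9]
grip_width: 0.0006
grasp_force: 0.0
```

```bash
python3 - <<'E'
from h import *
from station import viewer
look('a4',('side','scene'))
i=viewer.camera_info("wrist"); p,d=viewer.camera("wrist"); cv2.imwrite("pics/w2.png",p[:,:,::-1])
W=cloud(i["camera_matrix"],i["world_to_cam"],d)
L=np.array([.465,-.3015]);a=np.radians(-36.05);R=np.array([[np.cos(a),np.sin(a)],[-np.sin(a),np.cos(a)]])
q=(W[...,:2]-L)@R.T
for x in (12,20,30,40,50):
    m=(abs(q[...,0]-x/1000)<.003)&(abs(q[...,1])<.012)&(W[...,2]>.05)&(W[...,2]<.1)
    print(x,m.sum(),np.median(W[m][:,2]) if m.any() else None)
E
```

```text
tcp rack-left [-62.6   0.8] 0.2012 [ 0.1 -0.2  0.9]
side 255 [ -7.  -20.6] [56.1 21.4] 0.0635 0.0762 0.0703
scene 280 [-52.1 -21.9] [58.4 21.9] 0.063 0.0748 0.0688
12 240 0.06997713026063698
20 239 0.0701431557478345
30 244 0.0701896237034105
40 247 0.07023173515730607
50 270 0.06995821742811292
```

View pics/w2.png

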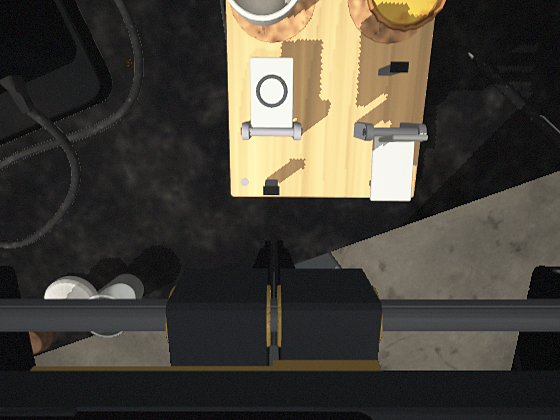

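The plate is flat at 70 mm along its whole length, with the ring up at (271,90). The right tag, cup and tart haven't moved, and the arm is clear.

```bash
python3 -c "
from station import sign_off; print(sign_off())"
```

```text
the job is handed in; nothing more can be done
None
```

The left tag, in front of the espresso cup, is pushed over and lies flat to the rear with its ring face up; nothing else was seen to move, and the job is handed in (no verdict was returned).

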